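# Seat the microscope camera on its photo tube and hold it home

### The job

Pull the stereo microscope's beam selector rod out to its end stop so that the light goes to the camera. Then, without lifting the camera adapter off the photo tube, turn its knurled collar clockwise (seen from above) until the hidden keyway drops over the locating pin, and push it fully home. Finish while still holding it pushed home against its spring with the gripper, so that the live picture can be checked; leave everything else on the bench where it is.

Things in the scene. Friction and masses are not known exactly. Their poses are not given: they have to be found in the camera images.
- scope: White stereo microscope, fixed. Origin: on the work surface, below its objective axis. Own -x = user's side (two eyepieces slope up that way), +x = pillar side, -y = side with the selector rod. Base 300 x 210 x 45 mm high (own x -130 to 170). Black focus knobs at own x 118, y +-35 to 53, height 140 mm.
- head_top (a point): Centre of the flat top of the microscope's white prism body (112 x 110 mm), 212 mm above the table; axes are the microscope's. Eyepieces lean out at 45 degrees to own x -135 mm, tops 270 mm above the table. Pillar: 29 mm diameter, 240 mm high, at own x +125 mm.
- port_rim (a point): Centre of the top rim of the upright steel photo tube (30 mm diameter) on the prism body, hidden inside the adapter; 257 mm above the table, 12 mm to own +y of the microscope's origin. Axes are the microscope's. The tube carries one locating pin, 4 mm thick, sticking out 4 mm sideways, its top 12 mm below the rim; the collar covers it and it may point any way round.
- adapter: Loose camera adapter (about 0.2 kg) on the photo tube: grey knurled round collar, 47 mm diameter, 34 mm high, hollow below, a black camera 29 mm square on it up to z 52 mm. Origin: centre of the collar's underside; +z up. Inside the bore's wall, invisible from outside, is a keyway 9 mm wide, open downwards, along own +x. It rests on a spring in the tube's mouth (3.8 N preload, 500 N/m).
- collar_grip (a point): Point on the adapter's axis 22 mm above its underside: where to grip the collar across its diameter, from above. At the start it is 3.5 mm above the rim's level. The keyway then lies 0.35 to 1.15 rad anticlockwise (seen from above) of the pin, so the collar must be turned clockwise by that unknown amount. Pressed down with the keyway elsewhere, it stops on the pin after 1.5 mm (3 if pressed hard).
- home (a point): Where the adapter's origin lies when it is fully home: on the tube's axis, 26 mm below the rim, 231 mm above the table; axes are the microscope's. At the start the adapter stands 7.5 mm above this. With the keyway over the pin (within about 0.12 rad) it goes down these 7.5 mm to a hard stop. Holding it there takes about 5 N beyond its own weight; let go, it springs back up.
- selector (a joint): Travel of the beam selector rod, m: 0 = pushed in (eyepieces), 0.020 = end stop, pulled fully out (camera). It slides along the microscope's own -y with about 2.5 N friction and stays where it is left.
- selector_knob (a point): Centre of the black knob at the end of the selector rod: a cylinder 17 mm diameter and 18 mm long along the rod, its end face blue, 186 mm above the table, 94 to 114 mm to own -y of the microscope's origin (30 mm or more clear of the prism body). Its axes are the microscope's; the rod is pulled along own -y. Can be pinched from above across own x.
- dish: Open glass dish, 90 mm diameter, 16 mm high, on the microscope's stage below the objective. Leave alone. Origin: centre of underside.
- forceps: Steel forceps, 115 mm long, lying on the user's end of the microscope's base. Leave alone. Origin: underside, mid-length; long axis own x.
- jar_amber: Amber jar with black lid, 52 mm diameter, 75 mm high. Leave alone. Origin: centre of underside.
- jar_clear: Clear jar with white lid, 52 mm diameter, 75 mm high. Leave alone. Origin: centre of underside.
- spare_lens: Black spare objective lens, 60 mm diameter, 36 mm high. Leave alone. Origin: centre of underside.
- slide_box: Blue slide box, 85 x 100 x 34 mm. Leave alone. Origin: centre of underside.
- dust_cap: Black dust cap, 42 mm diameter, 18 mm high. Leave alone. Origin: centre of underside.

How it is judged:
On the way, in this order (a step that is already met when the one before it is completed fails the run):
1. the selector rod is pulled out to its end stop (within 1.5 mm), the adapter still up on its spring (value of joint selector above 0.0185 m and z of adapter in the frame of port_rim above -0.0225 m), for 0.2 s.
2. the adapter's keyway has dropped over the pin and it is pushed home (value of joint selector above 0.0185 m and z of adapter in the frame of port_rim below -0.0245 m and horizontal distance between adapter and port_rim below 0.0025 m and angle between adapter's own z axis and vertical below 0.06 rad), for 0.3 s.
At the end, for the whole second after the job is handed in: The selector rod is at its end stop (within 1.5 mm), the adapter is pushed home on the photo tube (within 1.5 mm of its stop, upright, centred within 2.5 mm) and at rest, with the fingers holding it there (contact over 3 N) (all of step 2 and contact force between the fingers and adapter above 3 N and linear speed of adapter below 0.02 m/s); the arm keeps its last pose, push and grip.
It fails at once if the adapter is lifted off the photo tube (z of adapter in the frame of port_rim above -0.006 m).
It fails at once if one of the other loose things on the bench or the microscope is shifted by more than 20 mm (distance of any of dish, forceps, jar_amber, jar_clear, spare_lens, slide_box, dust_cap from where it was at the start of the episode above 0.02 m).
It also fails if it takes over 51 s, if anything falls off the work surface, if the arm or the gripper's body presses on something with over 40 N, if the wrist force passes 120 N, or if a joint passes its speed limit or range.

### The arm

A 6-joint arm with a two-finger parallel gripper is mounted at the origin on the work surface. World frame = base frame: x ahead of the robot, y to its left, z up, the work surface at z = 0. Lengths are in m, angles in rad, forces in N, time in s.
With the tool pointing down it reaches from about 0.275 to 0.975 m from the base axis. Payload 8.4 kg.
Tool frame: the origin (TCP) lies on the centre line of the jaws, within the pads' length; the fingertips stand 22 mm ahead of it and the grasp point (between the pads) lies 3 mm ahead of it (bot.tcp_to_tips is the distance from the TCP to the fingertips, in m); y points along the fingers, x is the direction in which the jaws open and shut, and the axes are right-handed (so a half turn about y gives the same grasp; the last joint's range is limited). The gripper opens to 92 mm and grips with 3 to 60 N. Pads are 20 mm wide; open, the fingers measure 128 mm over their backs; the gripper's body (75 mm by 189 mm) begins 69 mm behind the grasp point.
Start: joints at [-1.149, 0.353, 1.633, -0, 1.155, -0.002], TCP at [0.257, -0.57, 0.213] pointing down, gripper open.
Joint ranges: [-2.63, 2.63], [-0.92, 2.1], [0.06, 2.66], [-1.3, 4.44], [0, 2.69], [-3.02, 3.02]. Speed limits (rad/s): [2.22, 2.22, 2.79, 3.14, 3.14, 3.14].

### API

Orientations are given as a unit quaternion [w, x, y, z].
In Python, from bench import bot gives the robot as it stands.
- The arm moves only by the tool apply_moves, never from a script. Its arguments are lists of equal length, an entry for each row: "dp": the shift along the tool's x, y, z in cm, a list of three; "turn": the turn, a rotation vector about the tool's x, y, z in degrees, a list of three; "hand": the gripper command: -1 is fully open, 1 is shut, values between are in proportion. In form: {"dp": [[tx, ty, tz], ...], "turn": [[wx, wy, wz], ...], "hand": [hand, ...]}. A call has 1 to 10 rows; each row shifts and turns the pose as measured when the row begins, along the tool's axes as they then stand; what a row does not reach is not made up. A row lasts 1/12 s, in which the tool goes at most 41.7 mm and 7.16 degrees, less where a joint would pass 70% of its speed; a pose out of reach is approached as far as the arm can. A call with a gripper value outside its range is refused whole. The fingers move at their own pace and stop on an object; the grip force is fixed at half the most. Time passes only in rows, so rows that do not move let the fingers close. It gives the time, the measured TCP pose, the force and the opening at its end, in the units of the state.
- bot.read_state(): the state, without advancing time (a new reading comes with each control period).
- bot.grab_frame(name): name is "scene" or "top" or "wrist"; returns (picture, depth): 384x512x3 uint8, red, green, blue; 384x512 float32, m along the optical axis (not along the pixel's ray), 0 where there is no reading.
- bot.camera_params(name): a dict with "fovy" (degrees; the focal length in pixels is half the picture's height over the tangent of half this angle, whatever the lens; pixels are square), "cx", "cy" (the principal point, pixels), "world_from_camera" (4x4, takes a point from camera to world coordinates); the wrist camera has in their place "mount" (4x4, takes a point from camera to tool coordinates, whose origin is the TCP and whose axes are the tool frame's). Camera axes: x right, y down, z forward; pixel columns grow to the right and rows downward; lengths in m; the calibration is good to about 2 mm. A picture is of the moment at which its call begins: read the wrist's pose just before it. camera_params takes no time and is no camera call.
- bot.close_job(): hands the job in, once; it reports no verdict.
The state is a dict: "time": time; "joint_pos": joint angles; "dq": joint speeds; "effort": joint torques, N m; "tcp_pos": TCP position; "tool_rot": TCP orientation; "contact_force": force on the tool from outside, world axes, zero at the start; "torque": the same for the moment, N m; "width": finger opening in m.
Only numpy, scipy, OpenCV 4.12 (cv2) and the standard library are available. Lean on these libraries where they do the work, as an engineer would, in place of code of your own. Each camera call takes 0.05 s, during which the arm holds its last target.

## Working session

There is one attempt and no reset: what is moved stays moved. The work goes in short steps, Python scripts to look and compute and a tool call to move; the robot and the scene stay as the last step left them, time stands still between calls to the robot, and variables do not carry over. Pictures are saved under pics/ and viewed, and the job is handed in when it is done.

Besides the shell and the picture viewer there is one more tool, called after "Emit:" as name(argument=value, ...), one argument or row to a line, values as JSON. apply_moves: Moves the arm, as the interface text tells. Its arguments: {"type":"object","properties":{"dp":{"type":"array"},"turn":{"type":"array"},"hand":{"type":"array"}},"required":["dp","turn","hand"]}

```bash
ls; mkdir -p pics
python3 - <<'E'
from bench import bot
import cv2,numpy as np
s=bot.read_state()
print({k:np.round(v,4) for k,v in s.items()})
for n in("scene","top"):
    im,d=bot.grab_frame(n); cv2.imwrite(f"pics/{n}0.png",im[:,:,::-1]); np.save(f"pics/{n}0.npy",d)
    print(n,bot.camera_params(n))
print(bot.camera_params("wrist"),bot.tcp_to_tips)
E
```

```text
pics
{'time': np.float64(0.0), 'joint_pos': array([-1.1494,  0.3536,  1.6342, -0.    ,  1.1552, -0.0023]), 'dq': array([ 0.001 ,  0.0015, -0.0003, -0.0011,  0.0005,  0.0013]), 'effort': array([-2.20000e-03, -5.93843e+01, -3.34224e+01,  6.92000e-02,
        2.33000e-02, -2.00000e-04]), 'tcp_pos': array([ 0.2568, -0.5692,  0.2123]), 'tool_rot': array([ 0.5942, -0.5937,  0.3841, -0.3832]), 'contact_force': array([-0.3509, -0.1013, -0.2274]), 'torque': array([-0.0302, -0.0148,  0.004 ]), 'width': np.float64(0.0919)}
scene {'fovy': 47.156025432996145, 'cx': 252.3554122897716, 'cy': 191.80430770675844, 'world_from_camera': array([[ 0.82365418,  0.31513422, -0.47147027,  1.12942075],
       [ 0.56706393, -0.44935171,  0.69030539, -0.89241822],
       [ 0.00568287, -0.83592671, -0.54881167,  0.86549066],
       [ 0.        ,  0.        ,  0.        ,  1.        ]])}
top {'fovy': 44.01172635915098, 'cx': 255.96575785546693, 'cy': 196.18681350705003, 'world_from_camera': array([[-1.09525046e-02, -9.98914508e-01,  4.52752421e-02,
         4.86384781e-01],
       [-9.99938774e-01,  1.10127325e-02,  1.08103778e-03,
        -3.16268492e-02],
       [-1.57846845e-03, -4.52606300e-02, -9.98973966e-01,
         1.45958434e+00],
       [ 0.00000000e+00,  0.00000000e+00,  0.00000000e+00,
         1.00000000e+00]])}
{'fovy': 60.7712984582651, 'cx': 253.43053127852286, 'cy': 188.52728392184673, 'mount': array([[ 9.99999605e-01, -2.43285700e-04,  8.54953398e-04,
         1.08490612e-05],
       [-8.88709260e-04, -2.93266835e-01,  9.56030216e-01,
        -1.71717998e-01],
       [ 1.81409972e-05, -9.56030598e-01, -2.93266935e-01,
         8.28481923e-02],
       [ 0.00000000e+00,  0.00000000e+00,  0.00000000e+00,
         1.00000000e+00]])} 0.022
```

View pics/scene0.png

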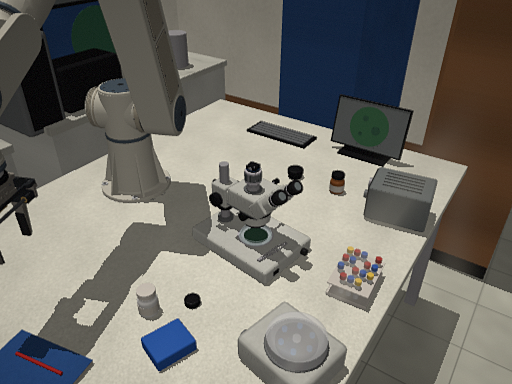

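View pics/top0.png

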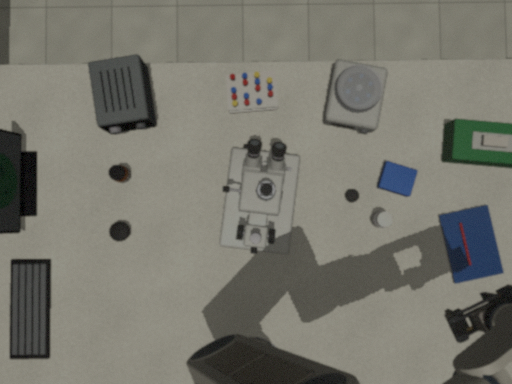

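Run:
```python
import cv2
a=cv2.imread("pics/top0.png")[125:265,190:330]; cv2.imwrite("pics/t1.png",cv2.resize(a,(560,560),interpolation=cv2.INTER_CUBIC))
a=cv2.imread("pics/scene0.png")[140:290,180:330]; cv2.imwrite("pics/s1.png",cv2.resize(a,(600,600),interpolation=cv2.INTER_CUBIC))
```

```text
(no output)
```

View pics/t1.png

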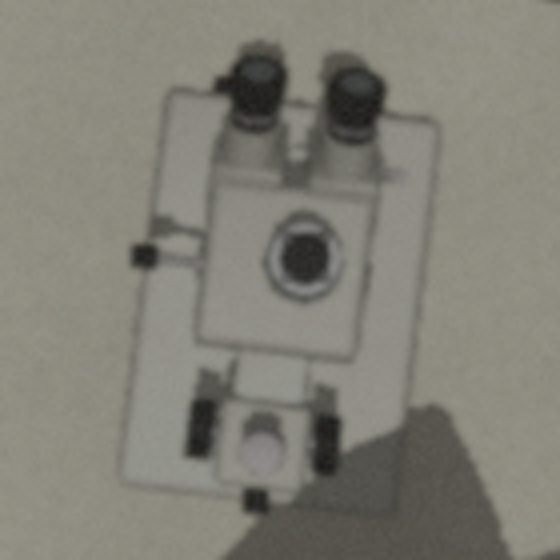

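View pics/s1.png

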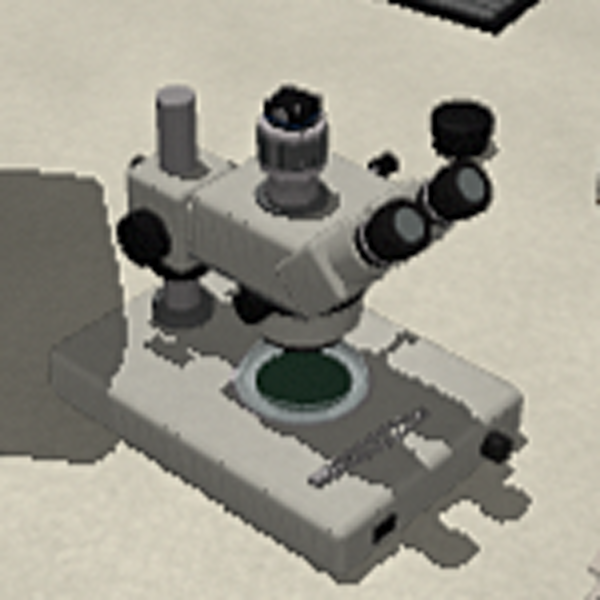

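```bash
cat > h.py <<'E'
import numpy as np
from bench import bot
def ray(n,u,v,z,M=None):
    p=bot.camera_params(n); f=192/np.tan(np.radians(p['fovy']/2))
    M=p['world_from_camera'] if M is None else M
    d=M[:3,:3]@np.array([(u-p['cx'])/f,(v-p['cy'])/f,1]); o=M[:3,3]
    return o+d*(z-o[2])/d[2]
E
python3 - <<'E'
from h import *
q=lambda x,y,z:ray("top",190+x/4-.4,125+y/4-.4,z)
B=[q(*p,.045) for p in((170,90),(440,122),(397,514),(122,485))]
H=[q(*p,.212) for p in((212,182),(378,198),(356,358),(197,343))]
np.set_printoptions(precision=4,suppress=True)
for L in(B,H):
    L=np.array(L);print(L, L.mean(0))
    # own +x = from user side (top) to bottom ; 
    e1=L[3]-L[0];e2=L[2]-L[1];e3=L[1]-L[0];e4=L[2]-L[3]
    print([np.degrees(np.arctan2(e[1],e[0])) for e in(e1,e2,e3,e4)],[np.linalg.norm(e) for e in (e1,e2,e3,e4)])
print("knob",q(144,256,.186+.008)); print("cam",q(303,257,.2905))
d=np.load("pics/top0.npy"); print(d[185:193,222:230]); print(d[189,262:270])
E
```

```text
[[ 0.6984  0.0398  0.045 ]
 [ 0.6721 -0.162   0.045 ]
 [ 0.3806 -0.1257  0.045 ]
 [ 0.4042  0.0779  0.045 ]] [ 0.5388 -0.0425  0.045 ]
[np.float64(172.61072493692743), np.float64(172.9086655801739), np.float64(-97.43596777529062), np.float64(-96.61720402764549)] [np.float64(0.2967220826423582), np.float64(0.29379780793468285), np.float64(0.20346177734696588), np.float64(0.2050080772351867)]
[[ 0.6121  0.0042  0.212 ]
 [ 0.6003 -0.105   0.212 ]
 [ 0.4952 -0.0892  0.212 ]
 [ 0.5062  0.0151  0.212 ]] [ 0.5535 -0.0437  0.212 ]
[np.float64(174.1403094140311), np.float64(171.4174536593365), np.float64(-96.16037075292577), np.float64(-96.01537167292611)] [np.float64(0.10648550095334759), np.float64(0.10631382166382057), np.float64(0.10984405970163166), np.float64(0.10479250521381765)]
knob [0.5649 0.0506 0.194 ]
cam [ 0.5572 -0.0537  0.2905]
[[1.4679 1.458  1.4569 1.4596 1.4175 1.4241 1.4177 1.4171]
 [1.457  1.274  1.2678 1.2698 1.2746 1.2763 1.4169 1.4191]
 [1.268  1.273  1.2688 1.2693 1.2691 1.2711 1.2709 1.4136]
 [1.2683 1.27   1.2682 1.2675 1.2687 1.2695 1.2703 1.4184]
 [1.2698 1.2682 1.2656 1.2663 1.2664 1.2654 1.2723 1.2782]
 [1.2703 1.2653 1.2672 1.2737 1.2685 1.2698 1.2685 1.2708]
 [1.2666 1.2653 1.2709 1.2675 1.2678 1.274  1.2691 1.413 ]
 [1.4629 1.4633 1.4628 0.     1.2742 1.273  1.2732 1.4168]]
[1.1739 1.1708 1.1693 1.1706 1.1707 1.1688 1.1669 1.1752]
```

```bash
cat >> h.py <<'E'
from scipy.spatial.transform import Rotation as R
def pose():
    s=bot.read_state(); w,x,y,z=s['tool_rot']; return s,np.array(s['tcp_pos']),R.from_quat([x,y,z,w])
def plan(target,xdir_deg):
    """dp in cm (tool axes) and turn (deg) to get tool x along xdir, y down"""
    s,p,r=pose(); a=np.radians(xdir_deg); x=np.array([np.cos(a),np.sin(a),0]); y=np.array([0,0,-1.]); z=np.cross(x,y)
    T=R.from_matrix(np.c_[x,y,z]); rel=(r.inv()*T).as_rotvec(degrees=True)
    xa=r.as_matrix()[:,0]
    print("t",s['time'],"p",np.round(p,4),"xdir",np.degrees(np.arctan2(xa[1],xa[0])).round(1),"down",np.round(r.as_matrix()[:,1],3),"J",np.round(s['joint_pos'],2),"F",np.round(s['contact_force'],1),"w",round(float(s['width']),4))
    print("dp cm",np.round(r.inv().apply(np.array(target)-p)*100,2),"turn",np.round(rel,1))
E
python3 - <<'E'
from h import *
for a in(-7,173):plan([.565,.05,.40],a)
s,p,r=pose();print(r.as_matrix().round(3))
E
```

```text
t 0.1 p [ 0.2569 -0.5693  0.2123] xdir -65.7 down [-0.     0.001 -1.   ] J [-1.15  0.35  1.63  0.    1.16 -0.  ] F [0.4 0.1 0.5] w 0.0921
dp cm [-43.8  -18.71  53.56] turn [ -0.  -58.7  -0.1]
t 0.1 p [ 0.2569 -0.5693  0.2123] xdir -65.7 down [-0.     0.001 -1.   ] J [-1.15  0.35  1.63  0.    1.16 -0.  ] F [0.4 0.1 0.5] w 0.0921
dp cm [-43.8  -18.71  53.56] turn [ 1.000e-01  1.213e+02 -0.000e+00]
[[ 0.411 -0.     0.912]
 [-0.912  0.001  0.411]
 [-0.001 -1.     0.   ]]
```

Emit:
apply_moves(
  dp=[
    [0, -4, 0],
    [0, -4, 0],
    [0, -4, 0],
    [0, -4, 0],
    [0, -3, 0],
    [-2.5, 0, 3],
    [-2.5, 0, 3],
    [-2.5, 0, 3],
    [-2.5, 0, 3],
    [-2.5, 0, 3],
  ],
  turn=[
    [0, 0, 0],
    [0, 0, 0],
    [0, 0, 0],
    [0, 0, 0],
    [0, 0, 0],
    [0, 0, 0],
    [0, 0, 0],
    [0, 0, 0],
    [0, 0, 0],
    [0, 0, 0],
  ],
  hand=[-1, -1, -1, -1, -1, -1, -1, -1, -1, -1],
)

```text
time: 0.93
tcp_pos: [0.3409, -0.3919, 0.4071]
tool_rot: [0.594, -0.59, 0.39, -0.383]
contact_force: [0.8, -0.4, 0.7]
width: 0.0915
```

Emit:
apply_moves(
  dp=[
    [-2.5, 0, 3],
    [-2.5, 0, 3],
    [-2.5, 0, 3],
    [-2.5, 0, 3],
    [-2.5, 0, 3],
    [-2.5, 0, 3],
    [-2.5, 0, 3],
    [-2.5, 0, 3],
    [-2.5, 0, 3],
    [-2.5, 0, 3],
  ],
  turn=[
    [0, 0, 0],
    [0, 0, 0],
    [0, 0, 0],
    [0, 0, 0],
    [0, 0, 0],
    [0, 0, 0],
    [0, 0, 0],
    [0, 0, 0],
    [0, 0, 0],
    [0, 0, 0],
  ],
  hand=[-1, -1, -1, -1, -1, -1, -1, -1, -1, -1],
)

```text
time: 1.77
tcp_pos: [0.5175, -0.023, 0.4082]
tool_rot: [0.593, -0.59, 0.391, -0.384]
contact_force: [0.4, -0.8, 0.1]
width: 0.0923
```

Emit:
apply_moves(
  dp=[
    [0, 0, 0],
    [0, 0, 0],
    [0, 0, 0],
    [0, 0, 0],
    [0, 0, 0],
    [0, 0, 0],
    [0, 0, 0],
    [0, 0, 0],
    [0, 0, 0],
  ],
  turn=[
    [0, -7, 0],
    [0, -7, 0],
    [0, -7, 0],
    [0, -7, 0],
    [0, -7, 0],
    [0, -7, 0],
    [0, -7, 0],
    [0, -7, 0],
    [0, -3, 0],
  ],
  hand=[-1, -1, -1, -1, -1, -1, -1, -1, -1],
)

```text
time: 2.52
tcp_pos: [0.5187, -0.0122, 0.4037]
tool_rot: [0.71, -0.702, 0.041, -0.031]
contact_force: [-0.4, 0.2, 0.2]
width: 0.0919
```

Run:
```python
from h import *
plan([.565,.05,.32],-7)
```

```text
t 2.5167 p [ 0.5187 -0.0122  0.4037] xdir -5.8 down [-0.013  0.012 -1.   ] J [-0.03  0.06  1.59  0.01  1.51  0.07] F [-0.4  0.2  0.2] w 0.0919
dp cm [4.1  8.38 6.56] turn [-0.6  1.2 -0.8]
```

Emit:
apply_moves(
  dp=[
    [2, 0, 3.3],
    [2.1, 2, 3.3],
    [0, 3, 0],
    [0, 3, 0],
    [0, 0, 0],
    [0, 0, 0],
  ],
  turn=[
    [-0.6, 1.2, -0.8],
    [0, 0, 0],
    [0, 0, 0],
    [0, 0, 0],
    [0, 0, 0],
    [0, 0, 0],
  ],
  hand=[-1, -1, -1, -1, -1, -1],
)

```text
time: 3.02
tcp_pos: [0.5687, 0.0509, 0.3215]
tool_rot: [-0.706, 0.706, -0.042, 0.043]
contact_force: [0.5, -0.1, 0.3]
width: 0.0917
```

```bash
cat >> h.py <<'E'
import cv2
def wrist(name):
    s,p,r=pose(); im,d=bot.grab_frame("wrist"); cv2.imwrite(f"pics/{name}.png",im[:,:,::-1])
    T=np.eye(4);T[:3,:3]=r.as_matrix();T[:3,3]=p; M=T@bot.camera_params("wrist")['mount']
    np.savez(f"pics/{name}.npz",d=d,M=M); return im,d,M
E
python3 - <<'E'
from h import *
wrist("w1");plan([.565,.05,.19],-7)
E
```

```text
t 3.0667 p [0.5684 0.0508 0.3213] xdir -6.8 down [ 0.001 -0.001 -1.   ] J [ 0.09  0.18  1.62 -0.    1.34  0.21] F [-0.1 -0.9 -0.2] w 0.0918
dp cm [-0.34 13.13 -0.11] turn [0.  0.2 0. ]
```

View pics/w1.png

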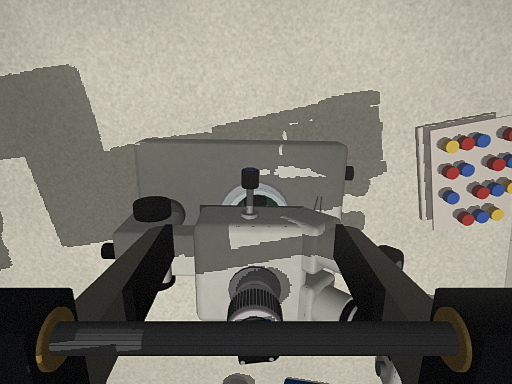

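Run:
```python
from h import *
f=np.load("pics/w1.npz");d=f['d'];M=f['M'];im=cv2.imread("pics/w1.png")
p=bot.camera_params("wrist");fl=192/np.tan(np.radians(p['fovy']/2))
m=(im.max(2)<60).astype(np.uint8)
n,l,st,c=cv2.connectedComponentsWithStats(m[150:200,230:275]);print(st,c)
print(d[165:192:2,250].round(3), d[175,238:264].round(3))
def pt(u,v):
    z=d[v,u];return (M@np.array([(u-p['cx'])/fl*z,(v-p['cy'])/fl*z,z,1]))[:3]
for v in(166,168,170,174,178,182,186,188): print(v,pt(250,v).round(4),im[v,250])
for u in range(241,261,2): print(u,pt(u,175).round(4))
# rod
for v in(195,200,205): print(pt(250,v).round(4))
cv2.imwrite("pics/w1z.png",cv2.resize(im[150:360,170:340],None,fx=3.5,fy=2.8,interpolation=cv2.INTER_CUBIC))
```

```text
[[   0    0   45   50 1829]
 [  11   18   18   22  338]
 [  23   45   19    5   74]
 [  13   47    4    3    9]] [[22.09185347 22.74084199]
 [19.86686391 28.38757396]
 [30.33783784 47.33783784]
 [14.88888889 48.22222222]]
[0.459 0.321 0.313 0.307 0.308 0.309 0.309 0.31  0.312 0.312 0.312 0.312
 0.314 0.318] [0.463 0.462 0.463 0.464 0.314 0.313 0.311 0.311 0.308 0.31  0.309 0.31
 0.309 0.309 0.309 0.309 0.311 0.311 0.31  0.312 0.313 0.462 0.463 0.462
 0.463 0.463]
166 [0.5614 0.0299 0.0457] [107 116 119]
168 [0.5664 0.0598 0.1837] [57 43 33]
170 [0.5665 0.0603 0.1938] [73 52 39]
174 [0.5661 0.0569 0.1953] [28 29 28]
178 [0.5656 0.0529 0.1949] [34 34 36]
182 [0.5651 0.0487 0.194 ] [34 36 37]
186 [0.5647 0.045  0.1948] [33 34 33]
188 [0.5645 0.0434 0.196 ] [24 26 25]
241 [0.5471 0.0181 0.0441]
243 [0.5592 0.0554 0.1905]
245 [0.5612 0.0557 0.1922]
247 [0.5631 0.0558 0.1935]
249 [0.565  0.0555 0.1935]
251 [0.5669 0.0555 0.1942]
253 [0.5688 0.0552 0.1938]
255 [0.5706 0.0544 0.1919]
257 [0.5725 0.0541 0.1913]
259 [0.5724 0.0155 0.0455]
[0.5633 0.0341 0.1887]
[0.5627 0.0294 0.1899]
[0.5621 0.0241 0.1897]
```

View pics/w1z.png

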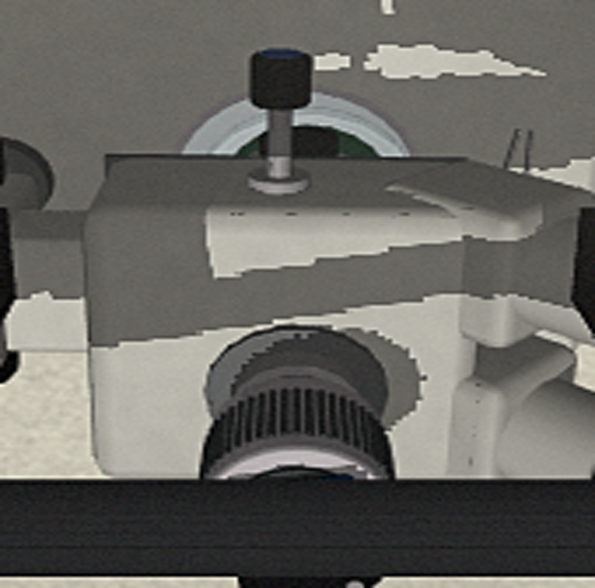

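Emit:
apply_moves(
  dp=[
    [-0.25, 3, 0.05],
    [0, 3, 0],
    [0, 3, 0],
    [0, 2.6, 0],
    [0, 1.6, 0],
    [0, 0, 0],
  ],
  turn=[
    [0, 0, 0],
    [0, 0, 0],
    [0, 0, 0],
    [0, 0, 0],
    [0, 0, 0],
    [0, 0, 0],
  ],
  hand=[-0.2, -0.2, -0.2, -0.2, -0.2, -0.2],
)

```text
time: 3.57
tcp_pos: [0.5733, 0.0497, 0.1983]
tool_rot: [0.706, -0.705, 0.037, -0.05]
contact_force: [-0.6, 0.1, 1.1]
width: 0.056
```

Run:
```python
from h import *
plan([.566,.0515,.189],-7)
```

```text
t 3.5667 p [0.5733 0.0497 0.1983] xdir -7.0 down [ 0.019  0.    -1.   ] J [ 0.08  0.28  1.77 -0.    1.07  0.21] F [-0.6  0.1  1.1] w 0.056
dp cm [-0.76  0.91  0.08] turn [-0.2 -0.   1.1]
```

Emit:
apply_moves(
  dp=[
    [-0.7, 0.9, 0.1],
    [0, 0, 0],
    [0, 0, 0],
  ],
  turn=[
    [-0.2, 0, 1.1],
    [0, 0, 0],
    [0, 0, 0],
  ],
  hand=[-0.2, -0.2, -0.2],
)

```text
time: 3.82
tcp_pos: [0.5685, 0.0511, 0.1934]
tool_rot: [-0.706, 0.706, -0.043, 0.045]
contact_force: [-0.6, -0.1, -0.3]
width: 0.055
```

Run:
```python
from h import *
plan([.566,.0515,.189],-7)
```

```text
t 3.8167 p [0.5685 0.0511 0.1934] xdir -7.1 down [ 0.002 -0.    -1.   ] J [ 0.09  0.29  1.77 -0.    1.08  0.21] F [-0.6 -0.1 -0.3] w 0.055
dp cm [-0.26  0.44  0.  ] turn [ 0.  -0.1  0.1]
```

Emit:
apply_moves(
  dp=[
    [-0.35, 0.5, 0],
    [0, 0.2, 0],
    [0, 0, 0],
    [0, 0, 0],
    [0, 0, 0],
    [0, 0, 0],
  ],
  turn=[
    [0, 0, 0],
    [0, 0, 0],
    [0, 0, 0],
    [0, 0, 0],
    [0, 0, 0],
    [0, 0, 0],
  ],
  hand=[-0.2, -0.2, 1, 1, 1, 1],
)

```text
time: 4.32
tcp_pos: [0.5672, 0.0518, 0.1903]
tool_rot: [0.706, -0.705, 0.04, -0.047]
contact_force: [-0.5, -0.4, -0.0]
width: 0.031
```

Emit:
apply_moves(
  dp=[
    [0, 0, 0],
    [0, 0, 0],
    [0, 0, 0],
  ],
  turn=[
    [0, 0, 0],
    [0, 0, 0],
    [0, 0, 0],
  ],
  hand=[1, 1, 1],
)

```text
time: 4.57
tcp_pos: [0.5659, 0.052, 0.1902]
tool_rot: [0.706, -0.705, 0.042, -0.046]
contact_force: [-10.3, 2.2, 5.3]
width: 0.0107
```

Run:
```python
from h import *
plan([.566,.0515,.189],-7)
```

```text
t 4.5667 p [0.5659 0.052  0.1902] xdir -7.1 down [ 0.006  0.    -1.   ] J [ 0.09  0.29  1.78 -0.    1.07  0.21] F [-10.3   2.2   5.3] w 0.0107
dp cm [ 0.01  0.12 -0.05] turn [-0.1 -0.1  0.4]
```

Run:
```python
from h import *
im,d,M=wrist("w2");plan([.566,.0515,.189],-7)
```

```text
t 4.6167 p [0.5658 0.052  0.1906] xdir -7.1 down [ 0.006  0.001 -1.   ] J [ 0.09  0.28  1.78 -0.    1.07  0.21] F [-9.8  0.1 18.3] w 0.0081
dp cm [ 0.03  0.16 -0.05] turn [-0.1 -0.1  0.3]
```

View pics/w2.png

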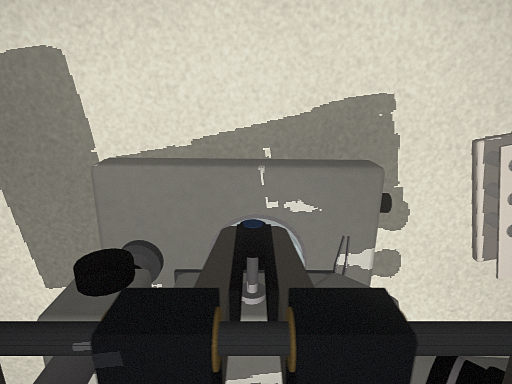

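Run:
```python
from h import *
im,d=bot.grab_frame("scene");cv2.imwrite("pics/s2.png",cv2.resize(im[110:260,170:340,::-1],None,fx=4,fy=4,interpolation=cv2.INTER_CUBIC))
plan([.566,.0515,.189],-7)
im=cv2.imread("pics/w2.png");cv2.imwrite("pics/w2z.png",cv2.resize(im[200:330,180:330],None,fx=4,fy=4,interpolation=cv2.INTER_CUBIC))
```

```text
t 4.6667 p [0.5659 0.0521 0.1915] xdir -7.1 down [ 0.007  0.001 -1.   ] J [0.09 0.28 1.78 0.   1.07 0.21] F [-16.    1.5  36.2] w 0.0049
dp cm [ 0.01  0.25 -0.06] turn [-0.1 -0.1  0.4]
```

View pics/s2.png

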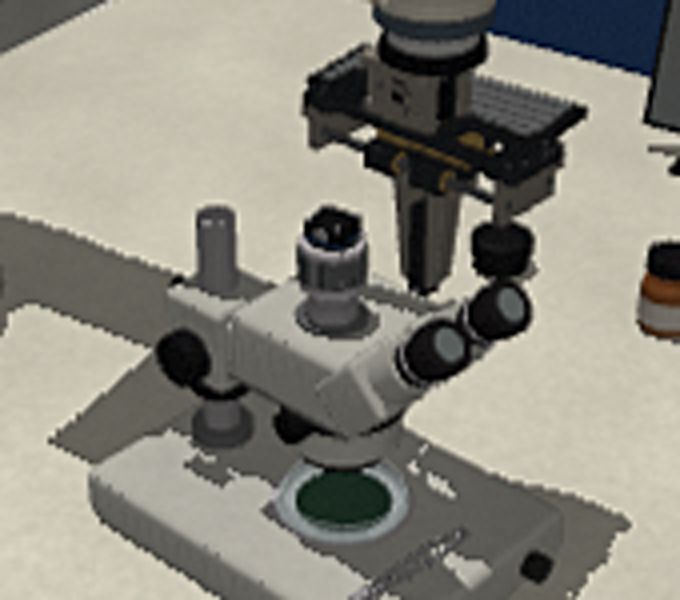

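View pics/w2z.png

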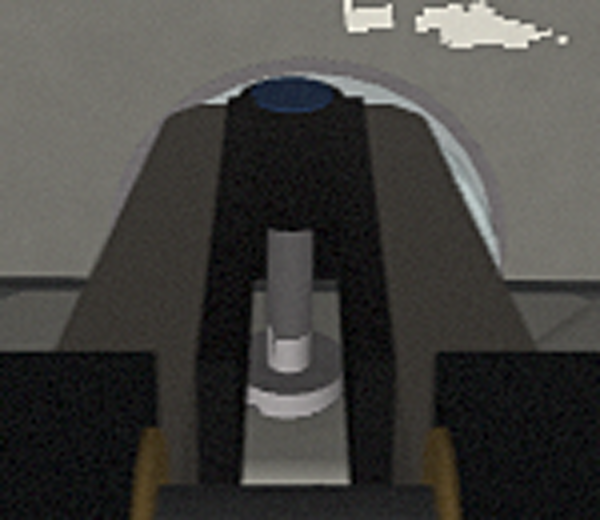

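Run:
```python
from h import *
f=np.load("pics/w2.npz");d=f['d'];M=f['M']
p=bot.camera_params("wrist");fl=192/np.tan(np.radians(p['fovy']/2))
def pt(u,v):
    z=d[v,u];return (M@np.array([(u-p['cx'])/fl*z,(v-p['cy'])/fl*z,z,1]))[:3]
for v in range(216,262,3): print(v,*[pt(u,v).round(4) for u in(228,240,246,253,260,266,279)])
plan([.566,.0515,.189],-7)
```

```text
216 [0.5351 0.0118 0.0459] [0.5474 0.0101 0.0456] [0.5536 0.0093 0.0454] [0.5608 0.0086 0.0461] [0.5679 0.007  0.0442] [0.5742 0.0066 0.0452] [0.5876 0.0044 0.044 ]
219 [0.5346 0.0085 0.046 ] [0.5469 0.0067 0.0453] [0.5531 0.0059 0.0453] [0.5666 0.06   0.1802] [0.5676 0.0045 0.0464] [0.5738 0.0038 0.0465] [0.5872 0.0018 0.0459]
222 [0.534  0.0049 0.0453] [0.5466 0.0039 0.0465] [0.5626 0.061  0.1859] [0.5666 0.0601 0.1851] [0.5707 0.0604 0.187 ] [5.734e-01 2.000e-04 4.590e-02] [ 0.5868 -0.0012  0.0466]
225 [0.5336 0.0018 0.0458] [0.5596 0.0628 0.1936] [0.5627 0.0609 0.1902] [0.5666 0.0603 0.19  ] [0.5705 0.0589 0.1878] [0.574  0.0607 0.1929] [ 0.5865 -0.0048  0.046 ]
228 [0.553  0.0626 0.1954] [0.5597 0.0627 0.1976] [0.5626 0.0599 0.1921] [0.5665 0.0597 0.1928] [0.5704 0.0587 0.1916] [0.5738 0.0609 0.1975] [0.5809 0.0587 0.1945]
231 [0.5533 0.0628 0.1999] [0.5599 0.0629 0.202 ] [0.5624 0.0585 0.1929] [0.5664 0.0585 0.1941] [0.5702 0.0576 0.1932] [0.5736 0.0614 0.2024] [0.5806 0.0591 0.1995]
234 [0.5534 0.0624 0.2028] [0.5599 0.0625 0.2049] [0.5622 0.0569 0.1935] [0.5662 0.0575 0.1958]
[... 1039 characters left out ...]
.5787 0.06   0.2244]
255 [0.5554 0.0637 0.2287] [0.5607 0.0622 0.2271] [0.5605 0.0442 0.1942] [0.5645 0.0438 0.1943] [0.5685 0.0431 0.1939] [0.5725 0.0606 0.227 ] [0.5784 0.0607 0.2285]
258 [0.5555 0.0632 0.2306] [0.5608 0.0623 0.2301] [0.5561 0.0161 0.1463] [0.5639 0.0387 0.1885] [0.5663 0.0148 0.1463] [0.5724 0.0605 0.2295] [0.5782 0.06   0.23  ]
261 [0.5558 0.0636 0.2339] [0.561  0.0632 0.2343] [0.5561 0.0156 0.1498] [0.5638 0.0376 0.19  ] [0.5662 0.0151 0.1511] [0.5723 0.061  0.2332] [0.578  0.0605 0.2335]
t 4.6667 p [0.5659 0.0521 0.1915] xdir -7.1 down [ 0.007  0.001 -1.   ] J [0.09 0.28 1.78 0.   1.07 0.21] F [-16.    1.5  36.2] w 0.0049
dp cm [ 0.01  0.25 -0.06] turn [-0.1 -0.1  0.4]
```

Emit:
apply_moves(
  dp=[
    [0, 0, 0],
    [0, 0, 0],
    [0, -1, 0],
    [0, 0, 0],
    [0, 0, 0],
  ],
  turn=[
    [0, 0, 0],
    [0, 0, 0],
    [0, 0, 0],
    [0, 0, 0],
    [0, 0, 0],
  ],
  hand=[-0.4, -0.4, -0.4, -0.4, -0.4],
)

```text
time: 5.08
tcp_pos: [0.5669, 0.0522, 0.2043]
tool_rot: [0.706, -0.705, 0.04, -0.047]
contact_force: [0.3, 0.6, -0.2]
width: 0.0359
```

Run:
```python
from h import *
s,pp,r=pose()
im,d,M=wrist("w3");plan([.566,.0515,.189],-7)
p=bot.camera_params("wrist");fl=192/np.tan(np.radians(p['fovy']/2))
v,u=np.mgrid[0:384,0:512]; P=np.stack([(u-p['cx'])/fl*d,(v-p['cy'])/fl*d,d,np.ones_like(d)],-1)@p['mount'].T
np.save("pics/w3P.npy",P)
X,Y,Z=P[...,0],P[...,1],P[...,2]
m=(abs(Z)<.02)&(abs(X)<.06)&(d>0)&(d<.3)
for a in np.arange(-.06,.03,.006):
    k=m&(Y>a)&(Y<=a+.006); print(round(a,3),k.sum(), X[k].min() if k.any() else '',X[k].max() if k.any() else '')
```

```text
t 5.1333 p [0.5672 0.0522 0.2045] xdir -7.1 down [ 0.01   0.001 -1.   ] J [ 0.09  0.27  1.77 -0.    1.09  0.21] F [-0.6 -0.1  0.4] w 0.0397
dp cm [-0.12  1.54 -0.09] turn [-0.1 -0.1  0.6]
-0.06 845 -0.0351404700588219 0.035007874690338114
-0.054 731 -0.03426648195537115 0.03431843336500416
-0.048 643 -0.03409011461043487 0.03402510908036672
-0.042 540 -0.033353292865100255 0.033254178619397216
-0.036 478 -0.03283720077620931 0.03271713257407357
-0.03 420 -0.03233091618471491 0.03222430898339674
-0.024 352 -0.03195366399232092 0.031934879442153855
-0.018 313 -0.0313349939876001 0.0312864334814163
-0.012 279 -0.030892625356362925 0.030681830802805097
-0.006 169 -0.029545002920147067 0.02994146360346547
-0.0 0  
0.006 492 -0.007801687479684518 0.005095221656457343
0.012 434 -0.009952576647170247 0.006586250343535566
0.018 63 -0.00915498607861158 0.00646713651769208
0.024 2 -0.001047937989064674 -0.0004117765828806365
```

View pics/w3.png

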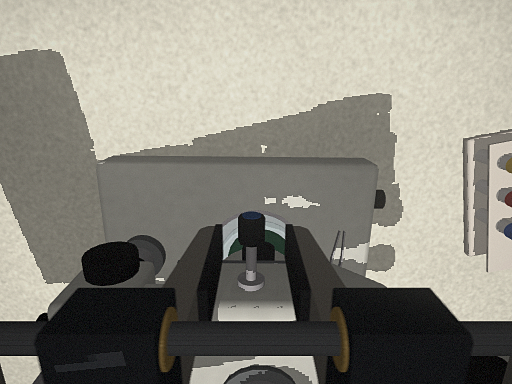

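Run:
```python
from h import *
P=np.load("pics/w3P.npy");X,Y,Z=P[...,0],P[...,1],P[...,2]
m=(abs(Z)<.02)&(abs(X)>.015)&(abs(X)<.035)
print(np.sort(Y[m&(Y<.01)])[-15:].round(4))
f=np.load("pics/w3.npz");W=np.load("pics/w3P.npy")
# knob & prism top & collar in world
s,p,r=pose()
w=r.apply(P[...,:3].reshape(-1,3)).reshape(384,512,3)+p
print(w[220:240:4,250].round(4)); print("prism top",w[310,220:280:20].round(4)); print("base",w[180,150:350:50].round(4))
```

```text
[-0.0021 -0.002  -0.0019 -0.0019 -0.0018 -0.0018 -0.0018 -0.0017 -0.0017
 -0.0017 -0.0016 -0.0015 -0.0012 -0.0012 -0.001 ]
[[0.566  0.0595 0.1936]
 [0.5657 0.0573 0.1946]
 [0.5653 0.0542 0.1933]
 [0.5651 0.0528 0.1959]
 [0.5647 0.0496 0.1948]]
prism top [[0.5418 0.011  0.2101]
 [0.5536 0.0095 0.2101]
 [0.5655 0.0083 0.2106]]
base [[0.4604 0.0569 0.0461]
 [0.512  0.0503 0.0457]
 [0.5638 0.0435 0.0449]
 [0.6158 0.0373 0.0463]]
```

Run:
```python
from h import *
p=bot.camera_params("scene");f=192/np.tan(np.radians(p['fovy']/2));Mi=np.linalg.inv(p['world_from_camera'])
for z in(.168,.18,.192):
    c=Mi@[.566,.052,z,1];print(z,c[0]/c[2]*f+p['cx'],c[1]/c[2]*f+p['cy'])
P=np.load("pics/w3P.npy");m=(abs(P[...,2])<.02)&(abs(P[...,0])>.015)&(abs(P[...,0])<.035)&(P[...,1]>-.003)&(P[...,1]<.005)
print(P[m][:,2].mean())
```

```text
0.168 275.1976292721384 185.41761202210188
0.18 275.3370919151655 181.97416346740718
0.192 275.47798164014046 178.49547907346368
0.005861660355771338
```

Run:
```python
from h import *
plan([.566,.0515,.189],-7)
im,d=bot.grab_frame("scene");cv2.imwrite("pics/s3.png",cv2.resize(im[125:205,225:325,::-1],None,fx=7,fy=7,interpolation=cv2.INTER_CUBIC))
p=bot.camera_params("scene");f=192/np.tan(np.radians(p['fovy']/2));Mi=np.linalg.inv(p['world_from_camera'])
for x in(.545,.587):
  for z in(.1825,.193,.204):
    c=Mi@[x,.052,z,1];print(x,z,(c[0]/c[2]*f+p['cx']-225)*7,(c[1]/c[2]*f+p['cy']-125)*7)
```

```text
t 5.1333 p [0.5672 0.0522 0.2045] xdir -7.1 down [ 0.01   0.001 -1.   ] J [ 0.09  0.27  1.77 -0.    1.09  0.21] F [-0.6 -0.1  0.4] w 0.0397
dp cm [-0.12  1.54 -0.09] turn [-0.1 -0.1  0.6]
0.545 0.1825 310.43876364994486 378.6791836799039
0.545 0.193 311.10917039973805 357.4364176563821
0.545 0.204 311.8179228756793 334.97861421144705
0.587 0.1825 395.3402073701273 409.0868198273287
0.587 0.193 396.404210730291 387.6518308639621
0.587 0.204 397.52923145893277 364.9876102375604
```

View pics/s3.png

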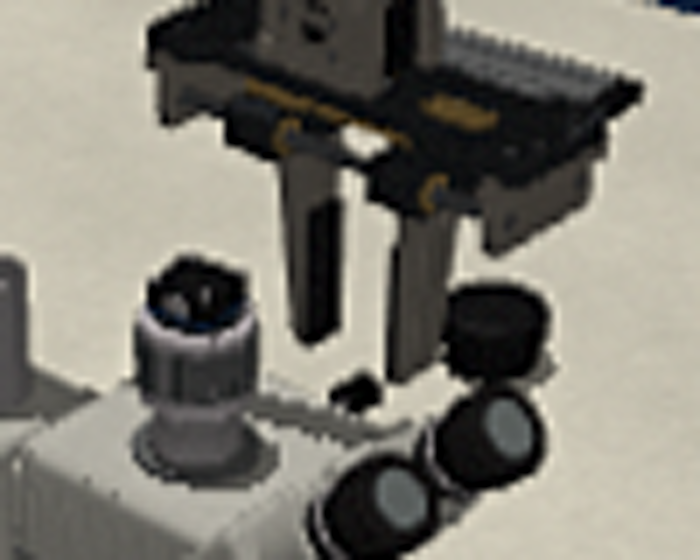

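Emit:
apply_moves(
  dp=[
    [-0.15, 1.2, -0.05],
    [0, 1, 0],
    [0, 1, 0],
    [-0.1, 0.6, 0],
    [0, 0, 0],
    [0, 0, 0],
  ],
  turn=[
    [0, 0, 0.6],
    [0, 0, 0],
    [0, 0, 0],
    [0, 0, 0],
    [0, 0, 0],
    [0, 0, 0],
  ],
  hand=[-0.2, -0.2, -0.2, -0.2, -0.2, -0.2],
)

```text
time: 5.68
tcp_pos: [0.5627, 0.0519, 0.1595]
tool_rot: [0.706, -0.705, 0.046, -0.042]
contact_force: [-0.4, -0.3, 0.6]
width: 0.0555
```

Run:
```python
from h import *
plan([.566,.0515,.169],-7)
```

```text
t 5.6833 p [0.5627 0.0519 0.1595] xdir -7.1 down [-0.006  0.002 -1.   ] J [0.09 0.32 1.81 0.   1.02 0.21] F [-0.4 -0.3  0.6] w 0.0555
dp cm [ 0.32 -0.95  0.  ] turn [-0.1 -0.1 -0.4]
```

Emit:
apply_moves(
  dp=[
    [0.3, -0.8, 0],
    [0, 0, 0],
    [0, 0, 0],
    [0, 0, 0],
    [0, 0, 0],
    [0, 0, 0],
    [0, 0, 0],
  ],
  turn=[
    [0, 0, -0.4],
    [0, 0, 0],
    [0, 0, 0],
    [0, 0, 0],
    [0, 0, 0],
    [0, 0, 0],
    [0, 0, 0],
  ],
  hand=[-0.2, -0.2, 1, 1, 1, 1, 1],
)

```text
time: 6.27
tcp_pos: [0.5671, 0.0516, 0.1699]
tool_rot: [0.706, -0.705, 0.042, -0.045]
contact_force: [0.1, 1.1, -0.3]
width: 0.0245
```

Run:
```python
from h import *
plan([.566,.0515,.169],-7)
```

```text
t 6.2667 p [0.5671 0.0516 0.1699] xdir -7.1 down [ 0.004  0.001 -1.   ] J [0.09 0.31 1.8  0.   1.03 0.21] F [ 0.1  1.1 -0.3] w 0.0245
dp cm [-0.11  0.09 -0.02] turn [-0.1 -0.1  0.2]
```

Emit:
apply_moves(
  dp=[
    [0, 0, 0],
    [0, 0, 0],
    [0, 0, 0],
  ],
  turn=[
    [0, 0, 0],
    [0, 0, 0],
    [0, 0, 0],
  ],
  hand=[1, 1, 1],
)

```text
time: 6.52
tcp_pos: [0.5655, 0.0517, 0.1698]
tool_rot: [0.706, -0.705, 0.044, -0.044]
contact_force: [0.8, -0.9, -1.7]
width: 0.0159
```

Run:
```python
from h import *
plan([.566,.0515,.169],-7)
```

```text
t 6.5167 p [0.5655 0.0517 0.1698] xdir -7.1 down [ 0.001  0.001 -1.   ] J [0.09 0.31 1.8  0.   1.03 0.21] F [ 0.8 -0.9 -1.7] w 0.0159
dp cm [ 0.05  0.08 -0.02] turn [-0.1 -0.1  0.1]
```

Held (16 mm). Now pull along tool +z by 20 mm, in small rows.

Emit:
apply_moves(
  dp=[
    [0, 0, 0],
    [0, 0, 0.5],
    [0, 0, 0.5],
    [0, 0, 0.5],
    [0, 0, 0.5],
    [0, 0, 0.3],
  ],
  turn=[
    [0, 0, 0],
    [0, 0, 0],
    [0, 0, 0],
    [0, 0, 0],
    [0, 0, 0],
    [0, 0, 0],
  ],
  hand=[1, 1, 1, 1, 1, 1],
)

```text
time: 7.02
tcp_pos: [0.5682, 0.0719, 0.1697]
tool_rot: [-0.703, 0.708, -0.043, 0.044]
contact_force: [-1.8, -29.7, 6.3]
width: 0.0159
```

Run:
```python
from h import *
plan([.5655+.02*.122,.0517+.02*.9925,.1698],-7)
```

```text
t 7.0167 p [0.5682 0.0719 0.1697] xdir -7.1 down [-0.    -0.007 -1.   ] J [ 0.13  0.32  1.79 -0.01  1.04  0.25] F [ -1.8 -29.7   6.3] w 0.0159
dp cm [-0.03 -0.01 -0.04] turn [ 0.4 -0.1  0. ]
```

Emit:
apply_moves(
  dp=[
    [0, 0, 0],
    [0, 0, 0],
    [0, 0, 0],
    [0, 0, 0],
    [0, 0, 0],
  ],
  turn=[
    [0, 0, 0],
    [0, 0, 0],
    [0, 0, 0],
    [0, 0, 0],
    [0, 0, 0],
  ],
  hand=[1, 1, -0.3, -0.3, -0.3],
)

```text
time: 7.43
tcp_pos: [0.5686, 0.0734, 0.1697]
tool_rot: [-0.703, 0.708, -0.043, 0.043]
contact_force: [-0.2, 0.6, 0.0]
width: 0.0342
```

Run:
```python
from h import *
plan([.568,.0717,.33],-7)
```

```text
t 7.4333 p [0.5686 0.0734 0.1697] xdir -7.0 down [ 0.    -0.008 -1.   ] J [ 0.13  0.32  1.79 -0.01  1.04  0.26] F [-0.2  0.6  0. ] w 0.0342
dp cm [ -0.02 -16.03  -0.3 ] turn [0.4 0.  0.1]
```

Emit:
apply_moves(
  dp=[
    [0, -2, 0],
    [0, -4, 0],
    [0, -4, 0],
    [0, -4, 0],
    [0, -4, 0],
    [0, -3, 0],
    [0, 0, 2],
    [0, 0, 0],
  ],
  turn=[
    [0.4, 0, 0],
    [0, 0, 0],
    [0, 0, 0],
    [0, 0, 0],
    [0, 0, 0],
    [0, 0, 0],
    [0, 0, 0],
    [0, 0, 0],
  ],
  hand=[-0.3, -0.6, -1, -1, -1, -1, -1, -1],
)

```text
time: 8.1
tcp_pos: [0.5697, 0.0976, 0.3882]
tool_rot: [0.708, -0.704, 0.043, -0.042]
contact_force: [-0.3, -0.8, -0.2]
width: 0.0872
```

Run:
```python
from h import *
wrist("w4");plan([.557,-.055,.36],-7)
```

```text
t 8.15 p [0.5698 0.0963 0.3886] xdir -6.9 down [-0.001  0.005 -1.   ] J [0.16 0.16 1.5  0.   1.48 0.28] F [ 0.3 -0.9  0.2] w 0.0908
dp cm [  0.54   2.79 -15.19] turn [-0.3  0.1 -0.1]
```

View pics/w4.png

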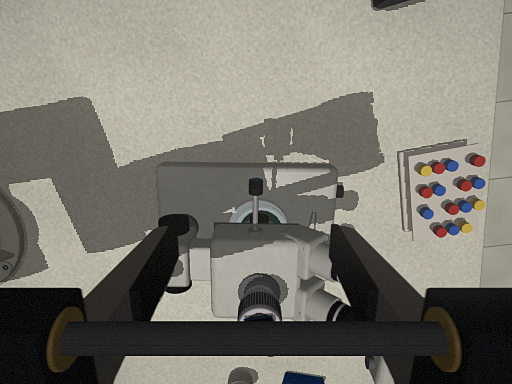

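Run:
```python
from h import *
from scipy.optimize import least_squares
f=np.load("pics/w4.npz");d=f['d'];M=f['M']
p=bot.camera_params("wrist");fl=192/np.tan(np.radians(p['fovy']/2))
v,u=np.mgrid[0:384,0:512];W=(np.stack([(u-p['cx'])/fl*d,(v-p['cy'])/fl*d,d,np.ones_like(d)],-1)@M.T)[...,:3]
k=(v>165)&(v<200)&(u>240)&(u<270)&(W[...,2]>.18); Q=W[k]; print("knob",Q.min(0),Q.max(0),np.median(Q,0))
k=(v<322)&(v>270)&(u>225)&(u<300)&(W[...,2]>.242)&(W[...,2]<.268)&(d>.1); Q=W[k]; print(len(Q),Q.min(0),Q.max(0))
r=least_squares(lambda c:np.hypot(Q[:,0]-c[0],Q[:,1]-c[1])-.0235,[.557,-.055],loss='soft_l1',f_scale=.001);print("collar",r.x,np.std(r.fun))
k=(v<322)&(v>240)&(u>225)&(u<300)&(W[...,2]>.215)&(W[...,2]<.236); Q=W[k];print("tube",len(Q))
r=least_squares(lambda c:np.hypot(Q[:,0]-c[0],Q[:,1]-c[1])-.015,[.557,-.055],loss='soft_l1',f_scale=.001);print(r.x,np.std(r.fun))
```

```text
knob [0.55955389 0.054696   0.18066601] [0.57999874 0.17882263 0.56040434] [0.56797841 0.07105768 0.19244857]
576 [ 0.53348819 -0.05532     0.2420327 ] [ 0.58077365 -0.03095572  0.2679595 ]
collar [ 0.5568106  -0.05582277] 0.0005349577375459297
tube 686
[ 0.55929096 -0.0510267 ] 0.01358291339668977
```

Emit:
apply_moves(
  dp=[
    [0.1, 0, -3.5],
    [0.15, 0, -4],
    [0.15, 0, -4],
    [0.1, 0, -3],
    [0, 0, 0],
    [0, 0, 0],
  ],
  turn=[
    [-0.3, 0, 0],
    [0, 0, 0],
    [0, 0, 0],
    [0, 0, 0],
    [0, 0, 0],
    [0, 0, 0],
  ],
  hand=[-1, -1, -1, -1, -1, -1],
)

```text
time: 8.65
tcp_pos: [0.5551, -0.0527, 0.3829]
tool_rot: [0.706, -0.706, 0.043, -0.037]
contact_force: [0.6, -0.1, 0.4]
width: 0.092
```

Run:
```python
from h import *
plan([.557,-.0558,.2425],-7)
```

```text
t 8.65 p [ 0.5551 -0.0527  0.3829] xdir -6.5 down [-0.008  0.    -1.   ] J [-0.1   0.13  1.55 -0.    1.47  0.02] F [ 0.6 -0.1  0.4] w 0.092
dp cm [ 0.34 14.04 -0.28] turn [ 0.   0.5 -0.5]
```

Emit:
apply_moves(
  dp=[
    [0.3, 1, -0.3],
    [0, 2, 0],
    [0, 2, 0],
    [0, 2, 0],
    [0, 2, 0],
    [0, 2, 0],
    [0, 0, 0],
    [0, 0, 0],
  ],
  turn=[
    [0, 0.5, -0.5],
    [0, 0, 0],
    [0, 0, 0],
    [0, 0, 0],
    [0, 0, 0],
    [0, 0, 0],
    [0, 0, 0],
    [0, 0, 0],
  ],
  hand=[-1, -1, -1, -1, -1, -1, -1, -1],
)

```text
time: 9.32
tcp_pos: [0.5563, -0.0497, 0.2646]
tool_rot: [0.707, -0.705, 0.043, -0.041]
contact_force: [0.1, -0.5, 0.0]
width: 0.0919
```

Run:
```python
from h import *
plan([.557,-.0558,.2425],-7)
```

```text
t 9.3167 p [ 0.5563 -0.0497  0.2646] xdir -6.8 down [-0.003  0.003 -1.   ] J [-0.09  0.21  1.72  0.    1.22  0.02] F [ 0.1 -0.5  0. ] w 0.0919
dp cm [ 0.15  2.21 -0.6 ] turn [-0.1  0.2 -0.2]
```

Emit:
apply_moves(
  dp=[
    [0.1, 0.8, -0.6],
    [0, 0.8, 0],
    [0, 0.4, 0],
    [0, 0, 0],
  ],
  turn=[
    [-0.1, 0.2, -0.2],
    [0, 0, 0],
    [0, 0, 0],
    [0, 0, 0],
  ],
  hand=[-1, -1, -1, -1],
)

```text
time: 9.65
tcp_pos: [0.5581, -0.0551, 0.2454]
tool_rot: [0.706, -0.706, 0.042, -0.044]
contact_force: [-0.1, 0.2, -0.2]
width: 0.0915
```

Run:
```python
from h import *
wrist("w5");plan([.557,-.0558,.2425],-7)
```

```text
t 9.7 p [ 0.5582 -0.0551  0.2458] xdir -6.9 down [ 0.003  0.001 -1.   ] J [-0.1   0.22  1.74  0.    1.18  0.02] F [-0.7  0.2  0.1] w 0.092
dp cm [-0.11  0.33 -0.08] turn [-0.1  0.1  0.2]
```

View pics/w5.png

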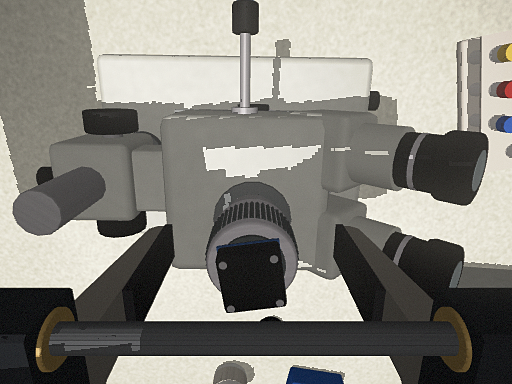

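Emit:
apply_moves(
  dp=[
    [-0.1, 0.3, -0.1],
    [0, 0, 0],
    [0, 0, 0],
    [0, 0, 0],
    [0, 0, 0],
  ],
  turn=[
    [0, 0, 0.2],
    [0, 0, 0],
    [0, 0, 0],
    [0, 0, 0],
    [0, 0, 0],
  ],
  hand=[-0.5, 0.1, 0.1, 0.1, 0.1],
)

```text
time: 10.12
tcp_pos: [0.558, -0.0564, 0.2442]
tool_rot: [0.706, -0.705, 0.042, -0.044]
contact_force: [0.2, 0.3, -0.1]
width: 0.0607
```

Run:
```python
from h import *
plan([.557,-.0558,.2425],-7)
```

```text
t 10.1167 p [ 0.558  -0.0564  0.2442] xdir -7.0 down [ 0.002  0.001 -1.   ] J [-0.1   0.22  1.74  0.    1.18  0.02] F [ 0.2  0.3 -0.1] w 0.0607
dp cm [-0.1   0.17  0.05] turn [-0.1  0.   0.1]
```

Emit:
apply_moves(
  dp=[
    [-0.1, 0.1, 0.05],
    [0, 0, 0],
    [0, 0, 0],
    [0, 0, 0],
  ],
  turn=[
    [0, 0, 0.1],
    [0, 0, 0],
    [0, 0, 0],
    [0, 0, 0],
  ],
  hand=[1, 1, 1, 1],
)

```text
time: 10.45
tcp_pos: [0.5572, -0.0557, 0.2435]
tool_rot: [0.706, -0.705, 0.043, -0.043]
contact_force: [0.9, 0.1, -0.0]
width: 0.0466
```

Run:
```python
from h import *
plan([.557,-.0558,.2425],-7)
```

```text
t 10.45 p [ 0.5572 -0.0557  0.2435] xdir -7.0 down [ 0.001  0.001 -1.   ] J [-0.1   0.22  1.74  0.    1.18  0.02] F [ 0.9  0.1 -0. ] w 0.0466
dp cm [-0.02  0.1  -0.01] turn [-0.1  0.   0.1]
```

Emit:
apply_moves(
  dp=[
    [0, 0, 0],
    [0, 0.1, 0],
    [0, 0.1, 0],
    [0, 0.1, 0],
  ],
  turn=[
    [0, 0, 0],
    [0, 0, 0],
    [0, 0, 0],
    [0, 0, 0],
  ],
  hand=[1, 1, 1, 1],
)

```text
time: 10.78
tcp_pos: [0.5573, -0.0558, 0.2414]
tool_rot: [0.706, -0.705, 0.042, -0.044]
contact_force: [-3.9, 0.2, 12.0]
width: 0.0468
```

Run:
```python
from h import *
plan([.557,-.0558,.2425],-7)
```

```text
t 10.7833 p [ 0.5573 -0.0558  0.2414] xdir -7.0 down [ 0.002  0.001 -1.   ] J [-0.1   0.22  1.74  0.    1.17  0.02] F [-3.9  0.2 12. ] w 0.0468
dp cm [-0.03 -0.11 -0.01] turn [-0.1  0.   0.1]
```

Emit:
apply_moves(
  dp=[
    [0, 0, 0],
    [0, 0.05, 0],
    [0, 0.05, 0],
    [0, 0.05, 0],
  ],
  turn=[
    [0, 4, 0],
    [0, 4, 0],
    [0, 4, 0],
    [0, 4, 0],
  ],
  hand=[1, 1, 1, 1],
)

```text
time: 11.12
tcp_pos: [0.5579, -0.0556, 0.2417]
tool_rot: [0.693, -0.692, 0.142, -0.145]
contact_force: [-1.5, 0.5, 5.4]
width: 0.0468
```

Run:
```python
from h import *
plan([.557,-.0558,.2425],-7); print(bot.read_state()['torque'])
```

```text
t 11.1167 p [ 0.5579 -0.0556  0.2417] xdir -23.5 down [ 0.004  0.001 -1.   ] J [-0.1   0.22  1.74  0.    1.17  0.31] F [-1.5  0.5  5.4] w 0.0468
dp cm [-0.07 -0.08 -0.05] turn [ -0.1 -16.5   0.2]
[0.01122561 0.40093541 0.03528376]
```

Emit:
apply_moves(
  dp=[
    [-0.05, 0.08, 0],
    [0, 0.08, 0],
    [0, 0.08, 0],
  ],
  turn=[
    [0, 3, 0.2],
    [0, 3, 0],
    [0, 3, 0],
  ],
  hand=[1, 1, 1],
)

```text
time: 11.37
tcp_pos: [0.5578, -0.0555, 0.2413]
tool_rot: [0.679, -0.677, 0.2, -0.201]
contact_force: [-3.3, -0.8, 6.5]
width: 0.0465
```

Emit:
apply_moves(
  dp=[
    [0, 0.08, 0],
    [0, 0.08, 0],
    [0, 0.08, 0],
  ],
  turn=[
    [0, 3, 0],
    [0, 3, 0],
    [0, 3, 0],
  ],
  hand=[1, 1, 1],
)

```text
time: 11.62
tcp_pos: [0.5577, -0.0556, 0.2406]
tool_rot: [0.66, -0.658, 0.255, -0.257]
contact_force: [-1.7, -0.2, 3.0]
width: 0.0463
```

Run:
```python
from h import *
plan([.557,-.0558,.2425],-7); print(bot.read_state()['torque'])
```

```text
t 11.6167 p [ 0.5577 -0.0556  0.2406] xdir -42.4 down [ 0.003  0.002 -1.   ] J [-0.1   0.23  1.75  0.    1.17  0.64] F [-1.7 -0.2  3. ] w 0.0463
dp cm [-0.04 -0.19 -0.06] turn [ -0.2 -35.4   0.1]
[-0.0625735   0.24482554  0.0043328 ]
```

Emit:
apply_moves(
  dp=[
    [0, 0.15, 0],
    [0, 0.15, 0],
  ],
  turn=[
    [0, 0, 0],
    [0, 0, 0],
  ],
  hand=[1, 1],
)

```text
time: 11.78
tcp_pos: [0.5578, -0.0557, 0.2383]
tool_rot: [0.66, -0.658, 0.255, -0.257]
contact_force: [-1.7, 0.5, 4.4]
width: 0.0466
```

Emit:
apply_moves(
  dp=[
    [0, 0.15, 0],
    [0, 0.15, 0],
    [0, 0.15, 0],
    [0, 0.15, 0],
  ],
  turn=[
    [0, 0, 0],
    [0, 0, 0],
    [0, 0, 0],
    [0, 0, 0],
  ],
  hand=[1, 1, 1, 1],
)

```text
time: 12.12
tcp_pos: [0.5578, -0.0556, 0.2359]
tool_rot: [0.661, -0.659, 0.253, -0.255]
contact_force: [-6.1, 0.5, 17.6]
width: 0.0467
```

Run:
```python
from h import *
plan([.557,-.0558,.2425],-7); print(bot.read_state()['torque'])
```

```text
t 12.1167 p [ 0.5578 -0.0556  0.2359] xdir -42.1 down [ 0.005  0.002 -1.   ] J [-0.1   0.23  1.75  0.    1.16  0.63] F [-6.1  0.5 17.6] w 0.0467
dp cm [-0.05 -0.66 -0.06] turn [ -0.2 -35.1   0.2]
[ 0.12222786  1.35422858 -0.13939722]
```

Emit:
apply_moves(
  dp=[
    [0, 0.1, 0],
    [0, 0.1, 0],
    [0, 0.1, 0],
    [0, 0.1, 0],
  ],
  turn=[
    [0, 0, 0],
    [0, 0, 0],
    [0, 0, 0],
    [0, 0, 0],
  ],
  hand=[1, 1, 1, 1],
)

```text
time: 12.45
tcp_pos: [0.5578, -0.0556, 0.236]
tool_rot: [0.662, -0.659, 0.25, -0.254]
contact_force: [-4.7, -0.1, 12.7]
width: 0.0469
```

Run:
```python
from h import *
plan([.557,-.0558,.2359],-42)
im,d,M=wrist("w6"); plan([.557,-.0558,.2359],-42)
p=bot.camera_params("wrist");fl=192/np.tan(np.radians(p['fovy']/2))
v,u=np.mgrid[0:384,0:512];P=lambda d,M:(np.stack([(u-p['cx'])/fl*d,(v-p['cy'])/fl*d,d,np.ones_like(d)],-1)@M.T)[...,:3]
for n in("w5","w6"):
    f=np.load(f"pics/{n}.npz");W=P(f['d'],f['M'])
    r=np.hypot(W[...,0]-.557,W[...,1]+.0557)
    k=(r<.012)&(W[...,2]>.27)&(W[...,2]<.3); print(n,"camera top z",np.median(W[k][:,2]),k.sum())
    k=(r>.0205)&(r<.0225)&(W[...,2]>.255)&(W[...,2]<.28)&(W[...,1]>-.04); print("collar top",np.median(W[k][:,2]),k.sum())
im,d=bot.grab_frame("top");cv2.imwrite("pics/t6.png",im[:,:,::-1])
im,d=bot.grab_frame("scene");cv2.imwrite("pics/s6.png",im[:,:,::-1])
```

```text
t 12.45 p [ 0.5578 -0.0556  0.236 ] xdir -41.7 down [ 0.007  0.002 -1.   ] J [-0.1   0.23  1.75  0.    1.15  0.62] F [-4.7 -0.1 12.7] w 0.0469
dp cm [-0.05  0.01 -0.07] turn [-0.3  0.3  0.2]
t 12.5 p [ 0.5578 -0.0556  0.2359] xdir -41.7 down [ 0.007  0.002 -1.   ] J [-0.1   0.23  1.75  0.    1.15  0.62] F [-4.9 -0.4 11.7] w 0.0467
dp cm [-0.05  0.   -0.07] turn [-0.3  0.3  0.2]
w5 camera top z 0.290617020769106 1987
collar top 0.2739588414138155 304
w6 camera top z 0.2831588428802018 2039
collar top 0.26645124046965885 276
```

View pics/w6.png

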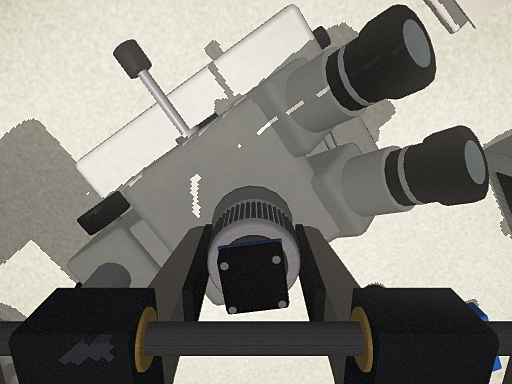

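View pics/s6.png

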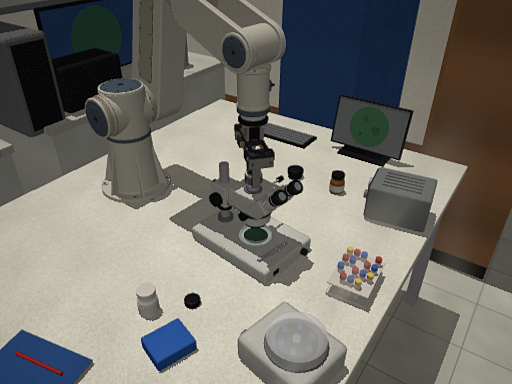

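Run:
```python
from h import *
plan([.557,-.0558,.2359],-42)
print(bot.close_job())
```

```text
t 12.6 p [ 0.5579 -0.0556  0.236 ] xdir -41.7 down [ 0.007  0.002 -1.   ] J [-0.1   0.23  1.75  0.    1.15  0.62] F [-5.4  0.2 12.4] w 0.0464
dp cm [-0.05  0.01 -0.07] turn [-0.3  0.3  0.2]
the job is handed in; nothing more can be done
None
```

The job is handed in at 12.6 s. The beam selector is out at its end stop, and the camera adapter is pushed home with the gripper still holding it there; no verdict was reported.

- **Selector rod:** I pulled the knob out about 20 mm, until the force rose to 30 N at the end stop. The wrist camera then put the knob about 20 mm further out than at the start.
- **Adapter:** I gripped the collar, pressed it onto the pin and turned it clockwise about 35°, where it dropped into the keyway. The tool went down 7.5 mm, and the camera top went from 290.6 to 283.2 mm.
- **Hold at hand-in:** The upward force was about 12 N, steady over the last readings, and the jaws were 46 mm apart on the collar. Tilt was under 0.01 rad and the tool about 1 mm off the collar centre I measured. The other bench items looked unmoved in the last scene picture; I did not measure them.

**Fingertip offset disagreed:** `bot.tcp_to_tips` gives 22 mm, but the wrist and scene pictures show the fingertips almost level with the reported TCP. Because of this, my first grip on the knob caught only its top and slid off, with about 36 N upward. I opened the jaws, went about 20 mm lower for the second grip, and allowed for the offset from then on.

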